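# Fit the splined sprocket to the conveyor drive and shut its case

## Robot

A 6-joint arm with a two-finger parallel gripper is mounted at the origin on the work surface. World frame = base frame: x ahead of the robot, y to its left, z up, the work surface at z = 0. Lengths are in m, angles in degrees, forces in N, time in s.
With the tool pointing down it reaches from about 0.375 to 0.9 m from the base axis. Payload 3.1 kg.
Tool frame: the origin (TCP) lies at the very end of the fingers, on their centre line; the grasp point (between the pads) lies bot.grip_point_offset behind it (bot.grip_point_offset is the distance from the TCP to the grasp point, in m); z points along the fingers, y is the line along which they close (so a half turn about z gives the same grasp; the last joint's range is limited). The gripper opens to 87 mm and grips with 3 to 60 N. Pads are 19 mm wide; open, the fingers measure 117 mm over their backs; the gripper's body (75 mm by 190 mm) begins 51 mm behind the grasp point.
Start: joints at [-75.716, 30.224, 82.088, -0, 67.689, -10.227], TCP at [0.259, -0.569, 0.223] pointing down, gripper open.
Joint ranges: [-176.69, 176.69], [-43.24, 126.21], [12.49, 139.97], [-82, 262], [0, 151.66], [-163.58, 163.58]. Speed limits (degrees/s): [159.86, 159.86, 180, 180, 180, 180].

## Interface

Orientations are given as a 3x3 rotation matrix whose columns are the frame's x, y, z axes.
In Python, from rig import bot, viewer, ticket gives the robot as it stands.
- The arm moves only by the tool servo_tool, never from a script. Its argument "targets" is a list of rows, each an object with "offset": the shift along the tool's x, y, z in m, a list of three; "dr": the turn, a rotation vector about the tool's x, y, z in degrees, a list of three. In form: [{"offset": [x, y, z], "dr": [ax, ay, az]}, ...]. A call has 1 to 20 rows; each row is the pose to reach, as a shift and turn from the pose commanded when the call began, along the tool's axes at that moment; what a row does not reach only later rows make up. A row lasts 1/12 s, in which the tool goes at most 41.7 mm and 7.16 degrees, less where a joint would pass 70% of its speed; a pose out of reach is approached as far as the arm can. A call with a gripper value outside its range is refused whole. "gripper" is the gripper command: -1 is fully open, 1 is shut, values between are in proportion, set as the call begins (left out, the last holds). The fingers move at their own pace and stop on an object; the grip force is fixed at half the most. Time passes only in rows, so rows that repeat a pose let the fingers close. It gives the time, the measured TCP pose, the force, the opening and the grip force at its end, in the units of the state.
- bot.read_state(): the state, without advancing time (a new reading comes with each control period).
- viewer.capture(name): name is "side" or "top"; returns a dict with "color" (400x640x3 uint8, red, green, blue), "camera_matrix" (3x3 intrinsics, pixels), "R" (3x3) and "t" (3): a world point X has camera coordinates R X + t. Camera axes: x right, y down, z forward; pixel columns grow to the right and rows downward; lengths in m; the calibration is good to about 2 mm. A picture is of the moment at which its call begins. There is no depth.
- ticket.hand_in(): hands the job in; it is judged then, once.
The state is a dict: "time_s": time; "joint_positions": joint angles; "qvel": joint speeds; "tau": joint torques, N m; "position": TCP position; "tcp_rot": TCP orientation; "force": force on the tool from outside, world axes, zero at the start; "moment": the same for the moment, N m; "opening": opening from 0.0 (shut) to 1.0 (fully open); "grasp_force": force on a finger pad.
Only numpy, scipy, OpenCV 4.12 (cv2) and the standard library are available. Lean on these libraries where they do the work, as an engineer would, in place of code of your own. Each camera call takes 0.05 s, during which the arm holds its last target. There are 200 camera calls.

## Task

Slide the sprocket with the hexagonal boss and splined bore onto the drive hub in the open case, turned so that its wide slot meets the hub's wide master spline, boss up and fully home on the shoulder, and let go of it. Then close the case's lid fully. Leave the plain sprocket and the other loose things on the bench where they are.

Things in the scene. Friction and masses are not known exactly. Their poses are not given: they have to be found in the camera images.
- sprocket_mid (a point): Centre (bore axis, half-way up) of the loose dark sprocket to fit, 0.4 kg, lying boss up, 34 mm high: an 18-tooth plate, 8 mm thick, 90 mm over the teeth, and above it a hexagonal boss 26 mm high, 54 mm across flats. z up; x points to the wide slot, behind the middle of a flat (flat normals at 0, 60, 120.. degrees from x). Grasp from above across two flats, fingertips just above the plate.
- sprocket_mark (a point): Small white dot on the boss's top, 23 mm from the axis towards the wide slot. The bore, 31 mm across its lands and open through the full height, has four slots 90 degrees apart out to a radius of 19.5 mm: one wide, 17 mm, and three narrow, 9 mm.
- hub_seat (a point): On the upright steel hub's axis, at its shoulder face (48 mm across, 22 mm above the table, inside the case). The sprocket's underside rests on it when fully home, its centre then 17 mm above this point. z up; x points from the axis to the wide master spline. The hub is braked: it turns only under more than about 1.2 N m.
- hub_top (a point): Centre of the hub's flat top, 29 mm above the shoulder; a small black dot beside it marks the master spline's side. The core is 28 mm across, the last 6 mm a cone. Four splines 90 degrees apart reach a radius of 18 mm, their rounded tops 24 mm above the shoulder: one master, 14 mm wide, three narrow, 6 mm. The sprocket has 1.5 mm of play to each side.
- lid_hinge (a point): Middle of the lid's hinge line, on the rim of the fixed grey open case (220 mm along x, 180 mm along y, 66 mm high, walls 5 mm). Fixed to the case: z up, the hinge runs along its y, x points out of the case, away from the hub (hub axis at x = -120 mm, the opposite wall's outer face at x = -220 mm).
- lid (a joint): Lid angle, rad: 0 shut, flat on the rim; grows as it opens (1.57 upright, stop at 2.1, leaning away from the hub). A stiff hinge (0.45 N m of friction) holds it where it is left; the lid weighs 0.25 kg. It can be pushed over and down from behind with closed fingers.
- lid_edge (a point): Middle of the lid's free edge, on its outer face (on top when shut). The lid is a plain steel sheet 6 mm thick, 184 mm along the hinge, 225 mm from hinge to free edge. The axes turn with the lid: z is the outer face's normal, x points along the sheet to the hinge.
- plain_sprocket: Another loose dark steel sprocket, to be left alone: smaller (74 mm over its 14 teeth, 24 mm high), with a round boss (44 mm) and a plain round bore. Origin at the centre of its underside.
- spacer: Loose steel spacer ring, 36 mm across, 8 mm high, to be left alone; origin at the centre of its underside.
- wrench: Loose wrench, 170 mm long along its x, to be left alone; origin under its middle.
- bottle_a: Small loose bottle with a white cap, 44 mm across, 85 mm high, to be left alone; origin at the centre of its underside.
- bottle_b: A second such bottle, to be left alone; origin at the centre of its underside.

How it is judged (in metres and radians):
On the way:
1. the splined sprocket is fully home on the hub, wide slot on the master spline, and let go, with the lid still open (horizontal distance between sprocket_mid and hub_seat below 0.003 m and z of sprocket_mid in the frame of hub_seat between 0.014 and 0.0195 m and angle between the x axis of sprocket_mid and the x axis of hub_seat, either way round below 0.2 rad and angle between sprocket_mid's own z axis and vertical below 0.08 rad and contact force between sprocket and the fingers below 0.1 N and value of joint lid above 0.8 rad), for 0.2 s.
At the end, for the whole second after the job is handed in: The splined sprocket sits boss up on the hub: its axis within 3 mm of the hub's, upright within 0.08 rad, its wide slot within 0.2 rad of the master spline, its underside within 2.5 mm of the shoulder; the lid is shut to within 0.04 rad (9 mm at its free edge) (horizontal distance between sprocket_mid and hub_seat below 0.003 m and z of sprocket_mid in the frame of hub_seat between 0.014 and 0.0195 m and angle between the x axis of sprocket_mid and the x axis of hub_seat, either way round below 0.2 rad and angle between sprocket_mid's own z axis and vertical below 0.08 rad and value of joint lid below 0.04 rad); the robot touches nothing.
It fails at once if the plain sprocket, the spacer, the wrench or a bottle is moved by more than 40 mm (distance of any of plain_sprocket, spacer, wrench, bottle_a, bottle_b from where it was at the start of the episode above 0.04 m).
It also fails if it takes over 56 s, if anything falls off the work surface, if the arm or the gripper's body presses on something with over 40 N, if the wrist force passes 120 N, or if a joint passes its speed limit or range.

## Working session

There is one attempt and no reset: what is moved stays moved. The work goes in short steps, Python scripts to look and compute and a tool call to move; the robot and the scene stay as the last step left them, time stands still between calls to the robot, and variables do not carry over. Pictures are saved under pics/ and viewed, at most 10 in all, crops included, and the job is handed in when it is done.

Besides the shell and the picture viewer there is one more tool, called after ">>>" as a command line: name --argument value ..., lists and objects as JSON in quotes. servo_tool: Moves the arm, as the interface text tells. Its arguments: {"type":"object","properties":{"targets":{"type":"array"},"gripper":{"type":"number"}},"required":["targets"]}

```bash
mkdir -p pics
cat > h.py <<'E'
import numpy as np, cv2
from rig import bot, viewer, ticket
def snap(n,f):
    c=viewer.capture(n); cv2.imwrite(f'pics/{f}.png',c['color'][:,:,::-1]); np.savez(f'pics/{f}.npz',**c); return c
def load(f): return np.load(f'pics/{f}.npz')
def proj(c,X): 
    p=c['camera_matrix']@(c['R']@np.array(X,float)+c['t']); return p[:2]/p[2]
def ray(c,uv,z):
    d=c['R'].T@np.linalg.inv(c['camera_matrix'])@np.array([uv[0],uv[1],1.]); o=-c['R'].T@c['t']
    return o+d*(z-o[2])/d[2]
def tool(d): # world vec -> tool axes
    return np.array(bot.read_state()['tcp_rot']).T@np.array(d)
E
python3 - <<'E'
from h import *
for n in('top','side'):
    c=snap(n,n+'0'); print(n,-c['R'].T@c['t'],c['R'].round(2).tolist(),c['camera_matrix'][0,0])
print(bot.read_state(),bot.grip_point_offset)
E
```

```text
top [ 0.3671901  -0.09635908  1.20522233] [[0.01, -1.0, -0.01], [-0.98, -0.0, -0.18], [0.18, 0.01, -0.98]] 459.28481343057433
side [ 0.4019404  -0.83817758  0.72996619] [[0.97, -0.23, 0.02], [-0.13, -0.64, -0.76], [0.18, 0.74, -0.65]] 424.2876029898391
{'time_s': 0.1, 'joint_positions': array([-7.57155054e+01,  3.02741200e+01,  8.21492685e+01, -1.29570476e-03,
        6.76897090e+01, -1.02265341e+01]), 'qvel': array([ 0.04761758, -0.09515418, -0.1510467 ,  0.07243945, -0.02920101,
        0.00920405]), 'tau': array([-6.63526898e-04, -4.40985346e+01, -1.77149945e+01,  6.35560602e-02,
        5.34154521e-02, -4.39509813e-05]), 'position': array([ 0.25915469, -0.56800888,  0.2216631 ]), 'tcp_rot': array([[ 9.09877944e-01,  4.14875727e-01, -5.07313931e-04],
       [ 4.14875906e-01, -9.09876004e-01,  1.90773201e-03],
       [ 3.29878932e-04, -1.94627561e-03, -9.99998052e-01]]), 'force': array([-0.25896196,  0.25873995, -0.04762988]), 'moment': array([ 0.0156956 ,  0.0542733 , -0.00394037]), 'grasp_force': 0.0, 'opening': 0.9974129812274273} 0.0187
```

View pics/top0.png

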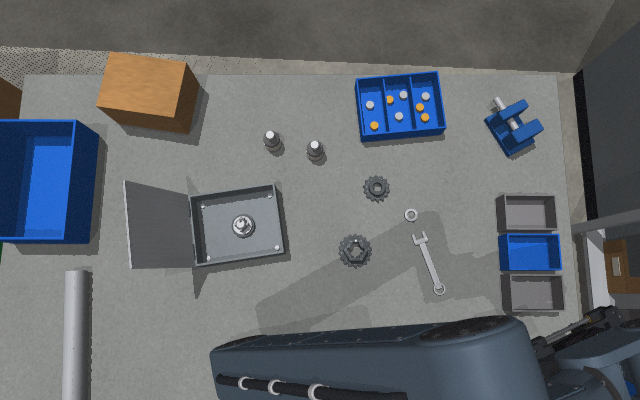

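View pics/side0.png

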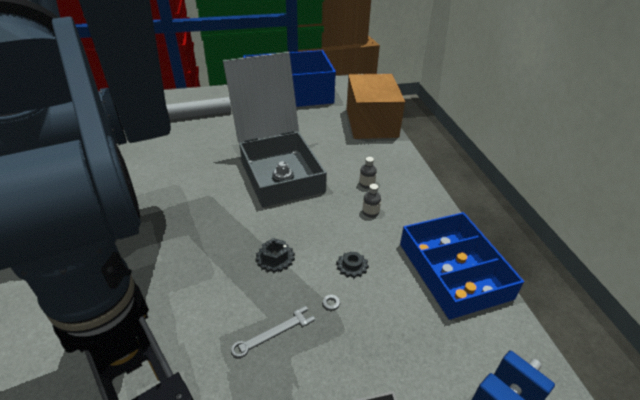

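The top view shows the splined sprocket at (355,251), the hub at (243,226), the lid open to the left (hinge near column 193), and the plain sprocket at (377,188). The side view shows the sprocket at (276,253) and the hub at (283,172).

Run:
```python
from h import *
def crop(f,u,v,r=24):
    return cv2.resize(cv2.imread(f'pics/{f}.png')[v-r:v+r,u-r:u+r],(390,290*390//290),interpolation=cv2.INTER_CUBIC)[:, :]
a=np.hstack([crop('top0',355,251),crop('top0',243,226)]); b=np.hstack([crop('side0',276,253),crop('side0',283,172)])
cv2.imwrite('pics/c0.png',cv2.resize(np.vstack([a,b]),(600,600)))
c=load('top0')
print('spr',ray(c,(355,251),.034),'hub',ray(c,(243,226),.051))
print('hinge',ray(c,(190,193),.066),ray(c,(195,265),.066),'other',ray(c,(276,184),.066),ray(c,(287,254),.066))
```

```text
spr [ 0.4491729  -0.17742616  0.034     ] hub [0.50960803 0.10662577 0.051     ]
hinge [0.59123512 0.24140877 0.066     ] [0.4105676  0.21894933 0.066     ] other [0.61542972 0.02388393 0.066     ] [ 0.43869517 -0.00728511  0.066     ]
```

View pics/c0.png

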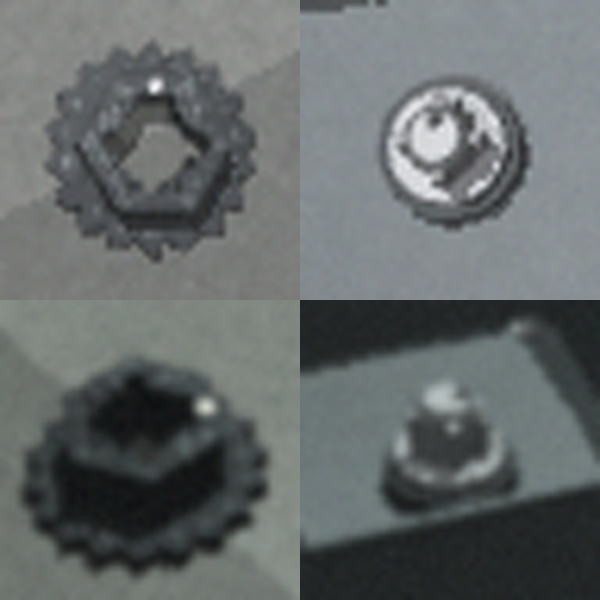

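The white dot is at top pixel (355.8,240.8), so the wide slot faces about world +x. The hub's black dot appears above the centre of its top. I'll enlarge the hub.

Run:
```python
from h import *
o=[]
for f,u,v in(('top0',244,227),('side0',283,172)):
    im=cv2.imread(f'pics/{f}.png')[v-15:v+15,u-15:u+15]
    o.append(cv2.resize(im,(400,400),interpolation=cv2.INTER_NEAREST))
cv2.imwrite('pics/c1.png',np.hstack(o))
c=load('top0'); s=load('side0')
g=c['color'].astype(int).sum(2)//3
print(g[214:242,232:258])
def cen(c,u,v,r,th):
    p=c['color'][v-r:v+r,u-r:u+r].astype(float).mean(2); w=np.clip(p-th,0,None); y,x=np.mgrid[v-r:v+r,u-r:u+r]; return (w*x).sum()/w.sum(),(w*y).sum()/w.sum()
m=cen(c,356,241,4,130); print('mark top',m,ray(c,m,.034)); n=cen(s,292,246,5,100); print('mark side',n,ray(s,n,.034))
```

```text
[[141 143 142 142 142 142 141 139 131 122 114 111 114 115 118 124 138 139
  140 142 144 142 141 142 144 146]
 [141 142 142 142 141 136 119 103 108 106 110 110 113 105 101 106 118 122
  140 140 144 145 144 143 146 146]
 [140 136 141 140 119 103 108 141 161 156 184 192 187 131 108 109 103 110
  123 125 141 146 144 145 145 144]
 [140 139 140 120 105 142 161 215 162 149 169 203 162 191 214 160 109  96
   98 119 125 144 145 144 142 145]
 [140 141 121 105 168 217 216 185 165 161 133 145  72 189 193 213 186  98
  100 101 100 139 145 144 148 143]
 [138 118 104 163 217 215 162 115 116 112 110  96  68 156 185 190 211 149
   94  99  77 123 143 145 144 146]
 [129 101 138 215 215 140 179 162 100 121 176 115  83  87  94 190 190 217
  143  99  99  84 129 145 144 143]
 [111 103 189 214 135 183 215 147  76 115 215 178 110  77  87 189 191 215
  214  71 103  68 125 141 143 145]
 [109 128 213 182 127 213 217 180 150 215 217 219 109  85  81 187 185 193
  194 130 101  98  79 125 144 144]
 [101 136 186 160 160 216 215 216 216 217 217 217 140  93 153 166  98 187
  195 143  89  97  67 127 141 144]
 [101 189 
[... 1477 characters left out ...]
140
  142 142 144 140 144 144 145 146]
 [139 138 139 140 138 138 138 140 139 138  92  90  90 144 140 141 140 142
  141 142 146 143 144 145 147 145]
 [142 142 138 141 139 138 140 140 141 143 141 142 144 141 141 140 141 139
  140 142 143 141 141 142 144 144]
 [142 141 141 140 139 141 139 138 142 140 142 141 143 142 140 143 141 139
  142 143 144 143 142 143 143 145]
 [142 139 140 139 140 139 137 140 140 143 142 143 141 142 143 143 144 139
  138 138 142 140 141 146 143 144]]
mark top (np.float64(355.39677419354837), np.float64(240.31397849462368)) [ 0.4763315  -0.17865909  0.034     ]
mark side (np.float64(292.50581959262854), np.float64(244.46039443905593)) [ 0.49645551 -0.17816486  0.034     ]
```

View pics/c1.png

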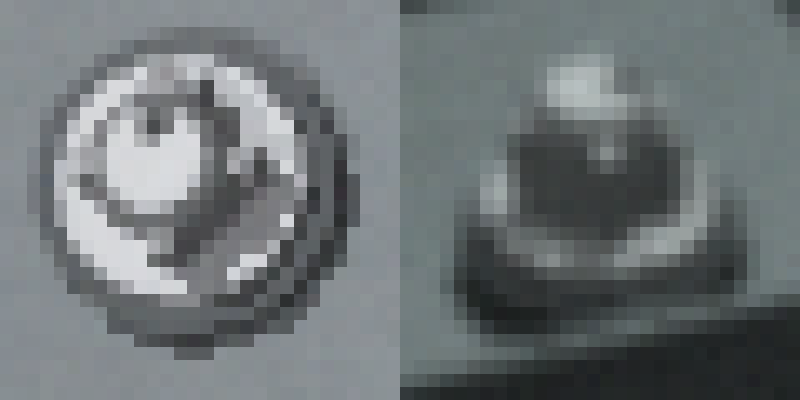

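Run:
```python
from h import *
c=load('top0'); s=load('side0')
def cen(c,u,v,r,th):
    p=c['color'][v-r:v+r+1,u-r:u+r+1].astype(float).mean(2); w=np.clip(p-th,0,None); y,x=np.mgrid[v-r:v+r+1,u-r:u+r+1]; return (w*x).sum()/w.sum(),(w*y).sum()/w.sum()
n=cen(s,285,246,3,130); print('mark side',n,ray(s,n,.034)); m=cen(c,356,240,3,160);print('mark top',m,ray(c,m,.034))
# boss/plate silhouette: dark mask, plate ellipse
for cc,u,v,nm in((c,355,251,'top'),(s,276,253,'side')):
    g=cv2.cvtColor(cc['color'],cv2.COLOR_RGB2GRAY); r=27
    sub=g[v-r:v+r,u-r:u+r]; mk=(sub<(82 if nm=='top' else 65)).astype(np.uint8)
    mk=cv2.morphologyEx(mk,cv2.MORPH_OPEN,np.ones((2,2)))
    k=max(cv2.findContours(mk,0,2)[0],key=cv2.contourArea); h=cv2.convexHull(k)
    e=cv2.fitEllipse(h); p=(e[0][0]+u-r,e[0][1]+v-r); print(nm,'plate',p,e[1],ray(cc,p,.006))
P=lambda n,uv,z: print(n,ray(c,uv,z).round(4))
P('hubtop',(240.5,223.7),.051);P('dot',(240,220.7),.051);P('shoulder',(242.2,224.6),.022)
P('splL',(235.2,223.6),.046);P('splR',(246.7,223.4),.046);P('splU',(241.2,217.2),.046)
print('side hubtop',ray(s,(281.5,163.4),.051),'near spl',ray(s,(283.7,168.5),.046))
```

```text
mark side (np.float64(284.50847457627117), np.float64(245.5457627118644)) [ 0.47833333 -0.17772457  0.034     ]
mark top (np.float64(355.3333333333333), np.float64(240.32209737827714)) [ 0.47630999 -0.17849723  0.034     ]
top plate (357.744966506958, 253.4862518310547) (24.304285049438477, 26.207550048828125) [ 0.44473357 -0.18643821  0.006     ]
side plate (274.82286071777344, 257.90288162231445) (31.56380271911621, 35.59082794189453) [ 0.45390616 -0.18459694  0.006     ]
hubtop [0.5154 0.1132 0.051 ]
dot [0.5231 0.1147 0.051 ]
shoulder [0.5168 0.1139 0.022 ]
splL [0.5163 0.1276 0.046 ]
splR [0.5169 0.0983 0.046 ]
splU [0.5328 0.1129 0.046 ]
side hubtop [0.51726108 0.11392463 0.051     ] near spl [0.5203204  0.09610024 0.046     ]
```

>>> servo_tool --targets '[{"offset": [0.338, -0.274, 0.1], "dr": [0, 0, -65.5]}, {"offset": [0.338, -0.274, 0.1], "dr": [0, 0, -65.5]}, {"offset": [0.338, -0.274, 0.1], "dr": [0, 0, -65.5]}, {"offset": [0.338, -0.274, 0.1], "dr": [0, 0, -65.5]}, {"offset": [0.338, -0.274, 0.1], "dr": [0, 0, -65.5]}, {"offset": [0.338, -0.274, 0.1], "dr": [0, 0, -65.5]}, {"offset": [0.338, -0.274, 0.1], "dr": [0, 0, -65.5]}, {"offset": [0.338, -0.274, 0.1], "dr": [0, 0, -65.5]}, {"offset": [0.338, -0.274, 0.1], "dr": [0, 0, -65.5]}, {"offset": [0.338, -0.274, 0.1], "dr": [0, 0, -65.5]}, {"offset": [0.338, -0.274, 0.1], "dr": [0, 0, -65.5]}, {"offset": [0.338, -0.274, 0.1], "dr": [0, 0, -65.5]}, {"offset": [0.338, -0.274, 0.1], "dr": [0, 0, -65.5]}, {"offset": [0.338, -0.274, 0.1], "dr": [0, 0, -65.5]}, {"offset": [0.338, -0.274, 0.1], "dr": [0, 0, -65.5]}, {"offset": [0.338, -0.274, 0.1], "dr": [0, 0, -65.5]}]' --gripper -1

```text
time_s: 1.43
position: [0.4531, -0.1807, 0.1229]
tcp_rot: [[0.002, 1.0, 0.001], [1.0, -0.002, -0.001], [-0.001, 0.001, -1.0]]
force: [-0.4, 0.2, 0.4]
opening: 1.001
grasp_force: 0.0
```

>>> servo_tool --targets '[{"offset": [0.002, 0, 0.035], "dr": [0, 0, 0]}, {"offset": [0.002, 0, 0.07], "dr": [0, 0, 0]}, {"offset": [0.002, 0, 0.09], "dr": [0, 0, 0]}, {"offset": [0.002, 0, 0.105], "dr": [0, 0, 0]}, {"offset": [0.002, 0, 0.112], "dr": [0, 0, 0]}, {"offset": [0.002, 0, 0.112], "dr": [0, 0, 0]}, {"offset": [0.002, 0, 0.112], "dr": [0, 0, 0]}]'

```text
time_s: 2.02
position: [0.4532, -0.178, 0.0108]
tcp_rot: [[0.001, 1.0, 0.0], [1.0, -0.001, -0.0], [-0.0, 0.0, -1.0]]
force: [0.5, -0.1, -0.7]
opening: 0.997
grasp_force: 0.0
```

Run:
```python
from h import *
print(bot.read_state()['position'])
snap('side','side1');snap('top','top1')
a=cv2.resize(cv2.imread('pics/side1.png')[200:300,220:340],(600,500)); cv2.imwrite('pics/c2.png',a)
```

```text
[ 0.45322562 -0.17797026  0.01081608]
```

View pics/c2.png

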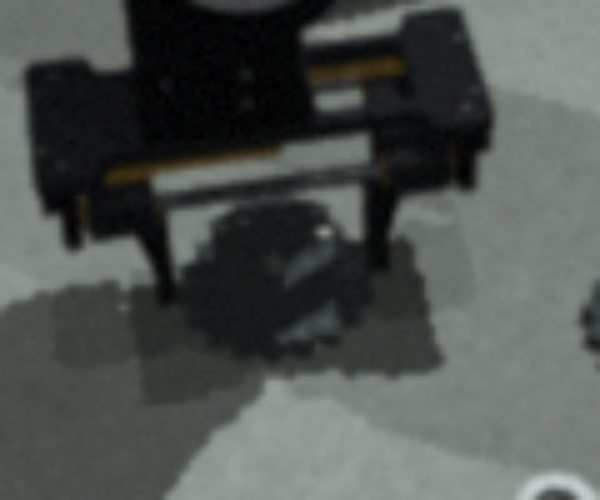

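The fingers straddle the sprocket, with the dot visible at crop pixel (325,232) beside the right finger. I'll close on it.

>>> servo_tool --targets '[{"offset": [0, 0, 0], "dr": [0, 0, 0]}, {"offset": [0, 0, 0], "dr": [0, 0, 0]}, {"offset": [0, 0, 0], "dr": [0, 0, 0]}, {"offset": [0, 0, 0], "dr": [0, 0, 0]}, {"offset": [0, 0, 0], "dr": [0, 0, 0]}, {"offset": [0, 0, 0], "dr": [0, 0, 0]}]' --gripper 1

```text
time_s: 2.62
position: [0.4535, -0.1772, 0.0107]
tcp_rot: [[-0.0, 1.0, 0.001], [1.0, 0.0, -0.0], [-0.0, 0.001, -1.0]]
force: [2.8, 0.7, -0.9]
opening: 0.628
grasp_force: 1.5
```

Run:
```python
from h import *
s=bot.read_state();print(s['position'],s['opening']*.087,s['grasp_force'],s['force'])
c=snap('side','side2')
def cen(c,u,v,r):
    p=c['color'][v-r:v+r+1,u-r:u+r+1].astype(float).mean(2);i=np.unravel_index(p.argmax(),p.shape);print(p.round()[max(0,i[0]-2):i[0]+3,max(0,i[1]-2):i[1]+3]);w=np.clip(p-.5*p.max()-30,0,None); y,x=np.mgrid[v-r:v+r+1,u-r:u+r+1]; return (w*x).sum()/w.sum(),(w*y).sum()/w.sum()
n=cen(c,285,246,3);print(n,ray(c,n,.034))
```

```text
[ 0.45353768 -0.17718166  0.01069351] 0.054655919861052366 1.4751069914200343 [ 2.77370057  0.68917673 -0.86466424]
[[26. 31. 37. 33. 18.]
 [28. 43. 53. 53. 28.]
 [26. 44. 62. 58. 36.]
 [25. 28. 39. 33. 22.]
 [24. 24. 27. 25. 24.]]
(np.float64(284.0), np.float64(246.0)) [ 0.47699874 -0.17887014  0.034     ]
```

>>> servo_tool --targets '[{"offset": [0, 0, 0], "dr": [0, 0, 0]}, {"offset": [0, 0, 0], "dr": [0, 0, 0]}, {"offset": [0, 0, -0.01], "dr": [0, 0, 0]}, {"offset": [0, 0, -0.04], "dr": [0, 0, 0]}, {"offset": [0, 0, -0.075], "dr": [0, 0, 0]}, {"offset": [0, 0, -0.1], "dr": [0, 0, 0]}, {"offset": [0, 0, -0.1], "dr": [0, 0, 0]}, {"offset": [0, 0, -0.1], "dr": [0, 0, 0]}]'

```text
time_s: 3.33
position: [0.4532, -0.1772, 0.1115]
tcp_rot: [[-0.0, 1.0, 0.001], [1.0, 0.0, -0.001], [-0.001, 0.001, -1.0]]
force: [0.3, 0.2, -5.8]
opening: 0.614
grasp_force: 30.0
```

Run:
```python
from h import *
s=bot.read_state();print(s['position'],s['opening']*.087,s['grasp_force'],s['force'],s['joint_positions'])
c=snap('side','side3'); z=s['position'][2]+.023
q=proj(c,[.4765,-.178,z]).round().astype(int);u,v=q;print(q)
print(c['color'].mean(2).round()[v-6:v+7,u-6:u+7].astype(int))
```

```text
[ 0.45318942 -0.17719325  0.11149107] 0.05339149795532518 29.979112311266363 [ 0.26468201  0.21737495 -5.7757279 ] [-3.45350867e+01  2.99949818e+01  1.07702443e+02 -1.40003962e-02
  4.21934436e+01 -3.45436999e+01]
[282 212]
[[ 45  44  45  59  87 100 101  68  29  13   4   2   8]
 [ 29  27  31  41  58  76  82  53  23   8  12   3   4]
 [ 30  27  24  25  28  37  38  28  16  12  11   6   4]
 [ 48  29  27  23  21  22  18  18  10  11   7   7   4]
 [ 30  24  23  26  24  25  24  15  10  11   2   6   4]
 [ 23  25  23  22  27  37  45  32  16  13   7   7   8]
 [ 24  24  23  23  31  56  67  52  21  15   7   5  11]
 [ 22  24  26  20  31  50  60  47  22  12   7   3  26]
 [ 26  22  23  18  25  29  32  29  23  11  11   4  34]
 [ 24  24  30  24  24  24  24  29  21  13   7   8  31]
 [ 28  32  39  30  26  19  22  22  26  10   8   7  16]
 [ 40  51  54  38  26  20  22  22  20  15  11   5   6]
 [ 52  61  61  48  29  21  21  24  22  15   8   7   8]]
```

>>> servo_tool --targets '[{"offset": [0.292, 0.063, 0], "dr": [0, 0, -2]}, {"offset": [0.292, 0.063, 0], "dr": [0, 0, -2]}, {"offset": [0.292, 0.063, 0], "dr": [0, 0, -2]}, {"offset": [0.292, 0.063, 0], "dr": [0, 0, -2]}, {"offset": [0.292, 0.063, 0], "dr": [0, 0, -2]}, {"offset": [0.292, 0.063, 0], "dr": [0, 0, -2]}, {"offset": [0.292, 0.063, 0], "dr": [0, 0, -2]}, {"offset": [0.292, 0.063, 0], "dr": [0, 0, -2]}, {"offset": [0.292, 0.063, 0], "dr": [0, 0, -2]}, {"offset": [0.292, 0.063, 0], "dr": [0, 0, -2]}, {"offset": [0.292, 0.063, 0], "dr": [0, 0, -2]}, {"offset": [0.292, 0.063, 0], "dr": [0, 0, -2]}, {"offset": [0.292, 0.063, 0], "dr": [0, 0, -2]}]'

```text
time_s: 4.47
position: [0.5157, 0.1135, 0.1101]
tcp_rot: [[-0.033, 0.999, -0.001], [0.999, 0.033, -0.0], [-0.0, -0.001, -1.0]]
force: [0.7, 0.4, -4.8]
opening: 0.616
grasp_force: 30.0
```

Run:
```python
from h import *
s=bot.read_state();print(s['position'],s['force'],s['joint_positions'])
c=snap('side','side4');t=snap('top','top4'); z=s['position'][2]
q=proj(c,[.5165,.1138,z-.01]).round().astype(int);u,v=q;print(q,proj(t,[.5165,.1138,z]))
u,v=q;im=np.hstack([cv2.resize(cv2.imread('pics/side4.png')[v-40:v+40,u-40:u+40],(400,400)),cv2.resize(cv2.imread('pics/top4.png')[186:266,203:283],(400,400))])
cv2.imwrite('pics/c4.png',im)
```

```text
[0.51569132 0.11346773 0.11010819] [ 0.74340624  0.4122671  -4.78884054] [ 2.79593040e-01  3.24384233e+01  1.01762844e+02 -1.30891644e-02
  4.58774465e+01 -1.59130717e+00]
[280 148] [235.92151657 220.11063904]
```

View pics/c4.png

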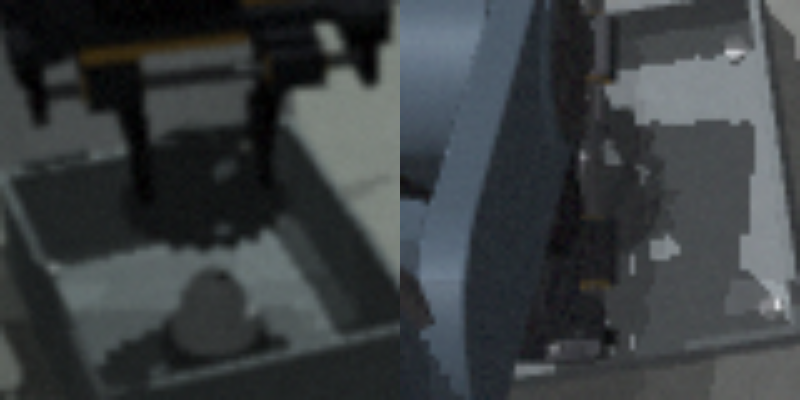

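>>> servo_tool --targets '[{"offset": [0, 0, 0.015], "dr": [0, 0, 0]}, {"offset": [0, 0, 0.03], "dr": [0, 0, 0]}, {"offset": [0, 0, 0.04], "dr": [0, 0, 0]}, {"offset": [0, 0, 0.045], "dr": [0, 0, 0]}, {"offset": [0, 0, 0.045], "dr": [0, 0, 0]}, {"offset": [0, 0, 0.045], "dr": [0, 0, 0]}]'

```text
time_s: 5.07
position: [0.5162, 0.1147, 0.0655]
tcp_rot: [[-0.035, 0.999, -0.0], [0.999, 0.035, 0.0], [0.0, -0.0, -1.0]]
force: [-0.9, 0.1, -5.0]
opening: 0.618
grasp_force: 30.0
```

Run:
```python
from h import *
s=bot.read_state();p=s['position'];print(p,s['force'],s['moment'],s['tcp_rot'][:,1])
c=snap('side','side5')
m=p+np.array([.023,-.001,.023]);u,v=proj(c,m).round().astype(int);print(proj(c,m))
print(c['color'].mean(2).round()[v-6:v+7,u-6:u+7].astype(int))
cv2.imwrite('pics/c5.png',cv2.resize(cv2.imread('pics/side5.png')[130:200,240:324],(720,600),interpolation=cv2.INTER_CUBIC))
```

```text
[0.51623778 0.1147324  0.06552237] [-0.93037545  0.07632524 -4.99728387] [ 0.00209868 -0.10947571 -0.03796806] [ 9.99395211e-01  3.47730879e-02 -2.09483401e-04]
[288.95674458 151.10104946]
[[38 33 37 37 35 37 34 21  8  8  9  1 12]
 [33 33 31 34 37 34 31 17  9  8  4  2 15]
 [25 25 25 25 32 30 30 18  9 10  1  8 15]
 [26 25 24 22 22 21 22 15  8  7 11  5 15]
 [26 27 25 21 16 23 24 16  7  4  6  7 20]
 [23 20 20 19 23 30 35 28 14  9  6 15 35]
 [18 22 19 20 24 34 45 36 18 10  6 23 55]
 [21 19 21 22 20 24 30 27 14  9  3 30 69]
 [25 24 27 28 22 21 19 22 15 10  5 27 61]
 [22 28 40 43 29 20 19 22 15 13  2 20 48]
 [29 41 55 53 37 25 20 19 19 16  3 16 43]
 [27 49 55 50 33 20 22 18 21 13  6 20 49]
 [26 40 42 36 27 23 20 20 21  9  7 14 41]]
```

View pics/c5.png

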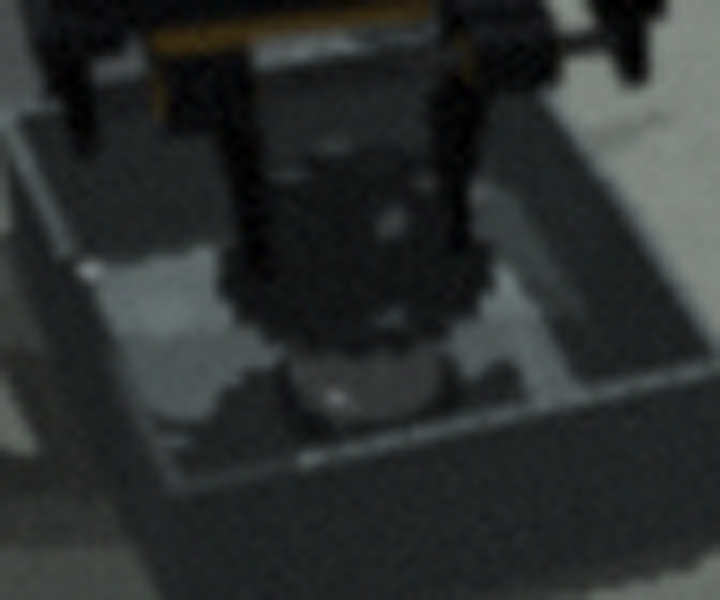

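The sprocket is centred just above the hub and the mark is where I predicted (289,151). I'll lower it gently.

>>> servo_tool --targets '[{"offset": [0, 0, 0.003], "dr": [0, 0, 0]}, {"offset": [0, 0, 0.006], "dr": [0, 0, 0]}, {"offset": [0, 0, 0.009], "dr": [0, 0, 0]}, {"offset": [0, 0, 0.01], "dr": [0, 0, 0]}, {"offset": [0, 0, 0.01], "dr": [0, 0, 0]}]'

```text
time_s: 5.53
position: [0.5162, 0.115, 0.0553]
tcp_rot: [[-0.035, 0.999, 0.0], [0.999, 0.035, 0.0], [0.0, 0.0, -1.0]]
force: [0.4, 1.0, -5.3]
opening: 0.619
grasp_force: 30.0
```

>>> servo_tool --targets '[{"offset": [0, 0, 0.002], "dr": [0, 0, 0]}, {"offset": [0, 0, 0.004], "dr": [0, 0, 0]}, {"offset": [0, 0, 0.006], "dr": [0, 0, 0]}, {"offset": [0, 0, 0.006], "dr": [0, 0, 0]}]'

```text
time_s: 5.87
position: [0.5167, 0.1149, 0.0493]
tcp_rot: [[-0.035, 0.999, 0.001], [0.999, 0.035, 0.0], [-0.0, 0.001, -1.0]]
force: [2.3, 0.9, -6.0]
opening: 0.62
grasp_force: 30.0
```

>>> servo_tool --targets '[{"offset": [0, 0, 0.004], "dr": [0, 0, 0]}, {"offset": [0, 0, 0.008], "dr": [0, 0, 0]}, {"offset": [0, 0, 0.012], "dr": [0, 0, 0]}, {"offset": [0, 0, 0.015], "dr": [0, 0, 0]}, {"offset": [0, 0, 0.0155], "dr": [0, 0, 0]}, {"offset": [0, 0, 0.0155], "dr": [0, 0, 0]}]'

```text
time_s: 6.37
position: [0.5167, 0.1149, 0.0337]
tcp_rot: [[-0.035, 0.999, 0.001], [0.999, 0.035, 0.0], [0.0, 0.001, -1.0]]
force: [3.1, 0.2, -6.6]
opening: 0.623
grasp_force: 30.0
```

>>> servo_tool --targets '[{"offset": [0, 0, 0], "dr": [0, 0, 0]}, {"offset": [0, 0, 0], "dr": [0, 0, 0]}, {"offset": [0, 0, 0], "dr": [0, 0, 0]}, {"offset": [0, 0, 0], "dr": [0, 0, 0]}, {"offset": [0, 0, 0], "dr": [0, 0, 0]}]' --gripper -0.7

```text
time_s: 6.78
position: [0.5158, 0.1149, 0.0344]
tcp_rot: [[-0.035, 0.999, -0.0], [0.999, 0.035, -0.0], [-0.0, -0.0, -1.0]]
force: [-0.1, 0.1, -0.3]
opening: 0.83
grasp_force: 0.0
```

>>> servo_tool --targets '[{"offset": [0, 0, -0.02], "dr": [0, 0, 0]}, {"offset": [0, 0, -0.05], "dr": [0, 0, 0]}, {"offset": [0, 0, -0.09], "dr": [0, 0, 0]}, {"offset": [0, 0, -0.13], "dr": [0, 0, 0]}, {"offset": [-0.04, 0, -0.17], "dr": [0, 0, 0]}, {"offset": [-0.08, 0, -0.21], "dr": [0, 0, 0]}, {"offset": [-0.1, 0, -0.25], "dr": [0, 0, 0]}, {"offset": [-0.1, 0, -0.27], "dr": [0, 0, 0]}, {"offset": [-0.1, 0, -0.27], "dr": [0, 0, 0]}]'

```text
time_s: 7.53
position: [0.5229, 0.012, 0.3107]
tcp_rot: [[-0.032, 0.999, 0.012], [0.999, 0.032, -0.003], [-0.004, 0.012, -1.0]]
force: [2.0, 0.3, 0.1]
opening: 0.851
grasp_force: 0.0
```

Run:
```python
from h import *
s=bot.read_state();print(s['position'],s['joint_positions'],s['time_s'])
c=snap('side','side6');t=snap('top','top6')
a=cv2.resize(cv2.imread('pics/side6.png')[40:220,210:340],(433,600)); 
b=cv2.resize(cv2.imread('pics/top6.png')[160:285,110:300],(365,240)); b=np.vstack([b,np.zeros((360,365,3),np.uint8)])
cv2.imwrite('pics/c6.png',np.hstack([a,b]))
```

```text
[0.52293753 0.01199754 0.31073722] [-1.09022015e+01  1.63205431e+01  9.04607763e+01 -6.17928100e-02
  7.24834406e+01 -1.27439041e+01] 7.5333
```

View pics/c6.png

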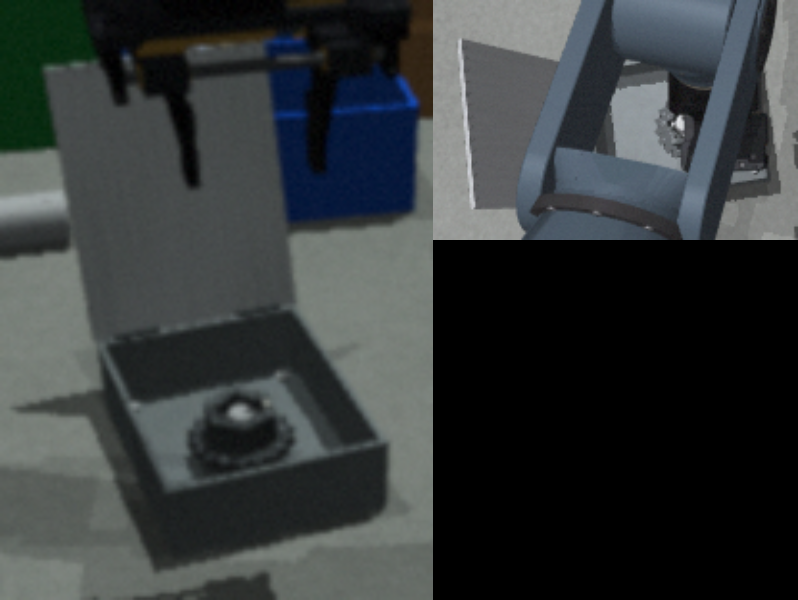

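The sprocket sits in the case with the hub showing through its bore. The lid's free corners are at side (291,53)/(225,60) and top (124,181)/(131,268).

Run:
```python
from h import *
t=load('top0');s=load('side0')
P=lambda c:c['camera_matrix']@np.c_[c['R'],c['t']]
X=cv2.triangulatePoints(P(t),P(s),np.array([[124,181],[131,268]],float).T,np.array([[291,53],[225,60]],float).T);X=(X[:3]/X[3]).T
for x,a,b in zip(X,[(124,181),(131,268)],[(291,53),(225,60)]): print(x,proj(t,x)-a,proj(s,x)-b)
m=X.mean(0);w=X[0]-X[1];print(m,np.linalg.norm(w),np.degrees(np.arctan2(w[1],w[0])))
h=np.array([.5165,.1138,.066]);
for yaw in (6,8,10):
    a=np.radians(yaw);ex=np.array([-np.sin(a),np.cos(a),0]);hg=h+.12*ex; d=m-hg
    print(yaw,hg,d@ex,d[2],np.linalg.norm(d),np.degrees(np.arctan2(d[2],-d@ex)))
    for y in(-.09,.09):
        e=np.array([np.cos(a),np.sin(a),0]); print(proj(t,hg+e*y),proj(t,hg+e*y-.22*ex))
```

```text
[0.58025667 0.31898749 0.27387755] [ 0.20219018 -2.34027981] [-2.00250212  0.43988584]
[0.39957033 0.28796552 0.28006643] [-0.01664723 -1.90830253] [-1.65497131  0.28545518]
[0.4899135  0.3034765  0.27697199] 0.18343450977822942 9.742107427395654
6 [0.50395658 0.23314263 0.066     ] 0.07141648223220236 0.21097198722606642 0.22283007375266872 108.7015604797582
[193.14760661 263.40032445] [282.04374897 254.48271386]
[189.5998161  192.13554702] [276.05970228 183.60365245]
8 [0.49979923 0.23263217 0.066     ] 0.07153071084067596 0.21097198722606642 0.2227685500751534 108.72938874133933
[194.53359172 264.95344606] [283.16395417 252.92374792]
[188.47232615 193.88946186] [274.6934676  182.41269014]
10 [0.49566222 0.23197693 0.066     ] 0.07141158878103453 0.21097198722606642 0.22283270899241897 108.70036813745467
[195.97659923 266.4559019 ] [284.22863602 251.32912716]
[187.40440393 195.68025271] [273.28600146 181.27097514]
```

>>> servo_tool --targets '[{"offset": [0, 0, -0.04], "dr": [0, 0, 0]}, {"offset": [0, 0, -0.04], "dr": [0, 0, 0]}, {"offset": [0.322, -0.027, -0.04], "dr": [0, 0, -7]}, {"offset": [0.322, -0.027, -0.04], "dr": [0, 0, -7]}, {"offset": [0.322, -0.027, -0.04], "dr": [0, 0, -7]}, {"offset": [0.322, -0.027, -0.04], "dr": [0, 0, -7]}, {"offset": [0.322, -0.027, -0.04], "dr": [0, 0, -7]}, {"offset": [0.322, -0.027, -0.04], "dr": [0, 0, -7]}, {"offset": [0.322, -0.027, -0.04], "dr": [0, 0, -7]}, {"offset": [0.322, -0.027, -0.04], "dr": [0, 0, -7]}, {"offset": [0.322, -0.027, -0.04], "dr": [0, 0, -7]}, {"offset": [0.322, -0.027, -0.04], "dr": [0, 0, -7]}, {"offset": [0.322, -0.027, -0.04], "dr": [0, 0, -7]}, {"offset": [0.322, -0.027, -0.04], "dr": [0, 0, -7]}, {"offset": [0.322, -0.027, -0.04], "dr": [0, 0, -7]}, {"offset": [0.322, -0.027, -0.04], "dr": [0, 0, -7]}]' --gripper 1

```text
time_s: 8.97
position: [0.4817, 0.3346, 0.344]
tcp_rot: [[-0.155, 0.988, -0.0], [0.988, 0.155, -0.0], [-0.0, -0.0, -1.0]]
force: [1.1, -0.1, 1.7]
opening: 0.003
grasp_force: 0.0
```

>>> servo_tool --targets '[{"offset": [0, 0, 0.03], "dr": [0, 0, 0]}, {"offset": [0, 0, 0.06], "dr": [0, 0, 0]}, {"offset": [0, 0, 0.085], "dr": [0, 0, 0]}, {"offset": [0, 0, 0.098], "dr": [0, 0, 0]}, {"offset": [0, 0, 0.098], "dr": [0, 0, 0]}, {"offset": [0, 0, 0.098], "dr": [0, 0, 0]}]'

```text
time_s: 9.47
position: [0.4816, 0.3351, 0.2458]
tcp_rot: [[-0.155, 0.988, -0.001], [0.988, 0.155, -0.0], [-0.0, -0.001, -1.0]]
force: [-0.4, 0.1, 0.7]
opening: 0.001
grasp_force: 0.0
```

Run:
```python
from h import *
s=bot.read_state();print(s['position'],s['force'])
c=snap('side','side7')
a=cv2.resize(cv2.imread('pics/side7.png')[0:220,190:350],(436,600)); cv2.imwrite('pics/c7.png',a)
H=np.array([.498,.2325]);ex=np.array([-.156,.988])
p=s['position'];print((p[:2]-H)@ex)
# tip-centre path in (ex,z) with b=.010,n=.006,r=.175
for th in(108,100,90,80,70,60,50,40,30,20,10,5,0):
    a=np.radians(th);r=.175;n=.006;print(th,round(-r*np.cos(a)+n*np.sin(a)+.01,3),round(.066+r*np.sin(a)+n*np.cos(a),3))
```

```text
[0.48155385 0.33505248 0.24579736] [-0.4223473   0.0860416   0.69763726]
0.10388745073522716
108 0.07 0.231
100 0.046 0.237
90 0.016 0.241
80 -0.014 0.239
70 -0.044 0.232
60 -0.072 0.221
50 -0.098 0.204
40 -0.12 0.183
30 -0.139 0.159
20 -0.152 0.131
10 -0.161 0.102
5 -0.164 0.087
0 -0.165 0.072
```

View pics/c7.png

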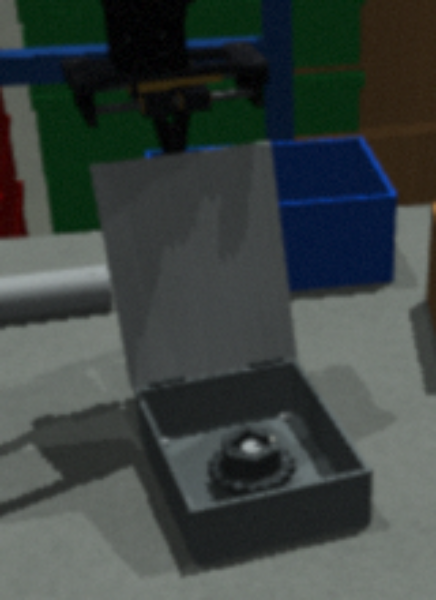

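The fingers are behind the lid's free edge, crossing it at crop (172,150). I'll push it over now.

>>> servo_tool --targets '[{"offset": [-0.012, 0, 0], "dr": [0, 0, 0]}, {"offset": [-0.024, 0, 0], "dr": [0, 0, 0]}, {"offset": [-0.036, 0, 0], "dr": [0, 0, 0]}, {"offset": [-0.048, 0, 0], "dr": [0, 0, 0]}, {"offset": [-0.06, 0, 0], "dr": [0, 0, 0]}, {"offset": [-0.075, 0, 0.001], "dr": [0, 0, 0]}, {"offset": [-0.09, 0, 0.003], "dr": [0, 0, 0]}, {"offset": [-0.104, 0, 0.005], "dr": [0, 0, 0]}, {"offset": [-0.118, 0, 0.007], "dr": [0, 0, 0]}, {"offset": [-0.118, 0, 0.007], "dr": [0, 0, 0]}]'

```text
time_s: 10.35
position: [0.5, 0.2159, 0.2389]
tcp_rot: [[-0.154, 0.988, -0.001], [0.988, 0.154, -0.002], [-0.002, -0.001, -1.0]]
force: [-0.6, 0.7, 0.2]
opening: 0.001
grasp_force: 0.0
```

>>> servo_tool --targets '[{"offset": [-0.015, 0, 0.003], "dr": [0, 0, 0]}, {"offset": [-0.03, 0, 0.007], "dr": [0, 0, 0]}, {"offset": [-0.044, 0, 0.012], "dr": [0, 0, 0]}, {"offset": [-0.058, 0, 0.018], "dr": [0, 0, 0]}, {"offset": [-0.071, 0, 0.026], "dr": [0, 0, 0]}, {"offset": [-0.084, 0, 0.035], "dr": [0, 0, 0]}, {"offset": [-0.095, 0, 0.045], "dr": [0, 0, 0]}, {"offset": [-0.106, 0, 0.056], "dr": [0, 0, 0]}, {"offset": [-0.116, 0, 0.068], "dr": [0, 0, 0]}, {"offset": [-0.125, 0, 0.08], "dr": [0, 0, 0]}, {"offset": [-0.132, 0, 0.094], "dr": [0, 0, 0]}, {"offset": [-0.138, 0, 0.108], "dr": [0, 0, 0]}]'

```text
time_s: 11.35
position: [0.5216, 0.0814, 0.1302]
tcp_rot: [[-0.157, 0.988, 0.0], [0.988, 0.157, -0.001], [-0.001, -0.0, -1.0]]
force: [0.3, -0.5, 1.2]
opening: 0.002
grasp_force: 0.7
```

>>> servo_tool --targets '[{"offset": [-0.005, 0, 0.014], "dr": [0, 0, 0]}, {"offset": [-0.009, 0, 0.028], "dr": [0, 0, 0]}, {"offset": [-0.011, 0, 0.038], "dr": [0, 0, 0]}, {"offset": [-0.012, 0, 0.046], "dr": [0, 0, 0]}, {"offset": [-0.012, 0, 0.051], "dr": [0, 0, 0]}, {"offset": [-0.012, 0, 0.055], "dr": [0, 0, 0]}, {"offset": [-0.012, 0, 0.057], "dr": [0, 0, 0]}, {"offset": [-0.012, 0, 0.057], "dr": [0, 0, 0]}]'

```text
time_s: 12.02
position: [0.5231, 0.0714, 0.0739]
tcp_rot: [[-0.157, 0.988, -0.0], [0.988, 0.157, 0.0], [0.0, -0.0, -1.0]]
force: [0.6, 0.0, -1.3]
opening: 0.007
grasp_force: 0.0
```

>>> servo_tool --targets '[{"offset": [0, 0, 0.001], "dr": [0, 0, 0]}, {"offset": [0, 0, 0.002], "dr": [0, 0, 0]}, {"offset": [0, 0, 0.0025], "dr": [0, 0, 0]}, {"offset": [0, 0, 0.0025], "dr": [0, 0, 0]}]'

```text
time_s: 12.35
position: [0.5234, 0.0714, 0.0724]
tcp_rot: [[-0.157, 0.988, 0.001], [0.988, 0.157, 0.0], [-0.0, 0.001, -1.0]]
force: [-1.3, 0.3, 4.5]
opening: 0.009
grasp_force: 2.3
```

>>> servo_tool --targets '[{"offset": [0, 0, 0.001], "dr": [0, 0, 0]}, {"offset": [0, 0, 0.002], "dr": [0, 0, 0]}, {"offset": [0, 0, 0.002], "dr": [0, 0, 0]}]'

```text
time_s: 12.6
position: [0.5235, 0.0714, 0.0722]
tcp_rot: [[-0.157, 0.988, 0.001], [0.988, 0.157, -0.0], [-0.0, 0.001, -1.0]]
force: [-4.7, 0.2, 19.0]
opening: 0.001
grasp_force: 9.3
```

Hard stop at z = 0.072, which matches the rim height plus the 6 mm lid. I'll retreat and take a last look.

>>> servo_tool --targets '[{"offset": [0, 0, -0.01], "dr": [0, 0, 0]}, {"offset": [0, 0, -0.04], "dr": [0, 0, 0]}, {"offset": [0, 0, -0.08], "dr": [0, 0, 0]}, {"offset": [0, 0, -0.12], "dr": [0, 0, 0]}, {"offset": [0, 0, -0.16], "dr": [0, 0, 0]}, {"offset": [0, 0, -0.2], "dr": [0, 0, 0]}, {"offset": [0, 0, -0.2], "dr": [0, 0, 0]}, {"offset": [0, 0, -0.2], "dr": [0, 0, 0]}]'

```text
time_s: 13.27
position: [0.5249, 0.0712, 0.2727]
tcp_rot: [[-0.157, 0.988, 0.007], [0.988, 0.157, -0.0], [-0.002, 0.007, -1.0]]
force: [-0.1, -0.6, -0.3]
opening: 0.002
grasp_force: 0.0
```

Run:
```python
from h import *
c=snap('side','side8')
cv2.imwrite('pics/c8.png',cv2.resize(cv2.imread('pics/side8.png')[100:250,210:390],(720,600)))
```

```text
(no output)
```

View pics/c8.png

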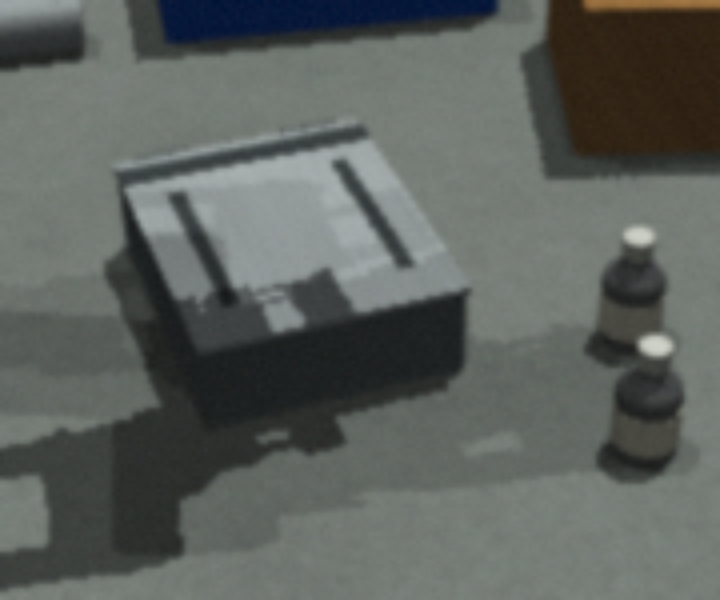

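The lid lies flat on the case, with its free edge from (205,350) to (465,290), and the bottles are untouched.

```bash
python3 -c "
from rig import ticket
print(ticket.hand_in())"
```

```text
the job is handed in; nothing more can be done
None
```

The splined sprocket is home on the hub, wide slot on the master spline, and released; the lid is shut and the job was handed in at about 13 s of the 56 s allowed (hand-in gave no verdict).

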